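# Shut and fasten the dust collector's filter hatch

### The arm

A 6-joint arm with a two-finger parallel gripper is mounted at the origin on the work surface. World frame = base frame: x ahead of the robot, y to its left, z up, the work surface at z = 0. Lengths are in m, angles in rad, forces in N, time in s.
With the tool pointing down it reaches from about 0.35 to 0.775 m from the base axis. Payload 7.3 kg.
Tool frame: the origin (TCP) lies on the centre line of the jaws, within the pads' length; the fingertips stand 25 mm ahead of it and the grasp point (between the pads) lies 6 mm ahead of it; z points along the fingers, y is the direction in which the jaws open and shut (so a half turn about z gives the same grasp; the last joint's range is limited). The gripper opens to 92 mm and grips with 3 to 60 N. Pads are 19 mm wide; open, the fingers measure 130 mm over their backs; the gripper's body (75 mm by 190 mm) begins 47 mm behind the grasp point.
Start: joints at [1.033, 0.342, 1.524, -0, 1.275, -0.146], TCP at [0.2, 0.485, 0.252] pointing down, gripper open.
Joint ranges: [-2.53, 2.53], [-0.77, 2.02], [0.04, 2.7], [-1, 4.14], [0.28, 2.66], [-3.11, 3.11]. Speed limits (rad/s): [2.57, 2.57, 3.14, 3.14, 3.14, 3.14].

### API

Orientations are given as [roll, pitch, yaw] about the fixed x, y, z axes, in that order (R = Rz(yaw) Ry(pitch) Rx(roll)).
In Python, from cell import telemetry, read_camera, workorder gives the robot as it stands.
- The arm moves only by the shell command python3 -m creep 'ROWS' [FORCE]. ROWS is JSON, one flat list of numbers, 5 for each row, row after row: the opening, from 0 (shut) to 1 (fully open), then the shift along the world's x, y, z in m, then the turn about the world's z in rad. A call has 1 to 12 rows; each row shifts and turns the pose as measured when the row begins; what a row does not reach is not made up. A row lasts 1/8 s, in which the tool goes at most 62.5 mm and 10.7 degrees, less where a joint would pass 70% of its speed; a pose out of reach is approached as far as the arm can. A call is refused whole if a number of a shift passes 0.0625 or a number of a turn 0.188, either way. A call with a gripper value outside its range is refused whole. The fingers move at their own pace and stop on an object; FORCE is the grip in N (left out, the last holds). Time passes only in rows, so rows that do not move let the fingers close. It gives the time, the measured TCP pose, the force and the opening at its end, in the units of the state.
- telemetry.observe(): the state, without advancing time (a new reading comes with each control period).
- read_camera(name): name is "side" or "top" or "wrist"; returns a dict with "image" (384x512x3 uint8, red, green, blue), "fovy" (degrees; the focal length in pixels is half the picture's height over the tangent of half this angle, whatever the lens; pixels are square), "cx", "cy" (the principal point, pixels), "R" (3x3) and "t" (3): a world point X has camera coordinates R X + t. Camera axes: x right, y down, z forward; pixel columns grow to the right and rows downward; lengths in m; the calibration is good to about 2 mm. A picture is of the moment at which its call begins. There is no depth.
- workorder.hand_in(): hands the job in, once; it reports no verdict.
The state is a dict: "time": time; "qpos": joint angles; "qvel": joint speeds; "joint_efforts": joint torques, N m; "tool_pos": TCP position; "tool_rot": TCP orientation; "contact_force": force on the tool from outside, world axes, zero at the start; "torque": the same for the moment, N m; "opening": finger opening in m.
Only numpy, scipy, OpenCV 4.12 (cv2) and the standard library are available. Lean on these libraries where they do the work, as an engineer would, in place of code of your own. Each camera call takes 0.05 s, during which the arm holds its last target.

### The job

The filter hatch of the grinding-dust collector has been left open. Swing it fully shut, then press in its red slotted quarter-turn stud and turn it clockwise until it drops into its catch, and let go. Do not disturb the other things on the bench.

Things in the scene. Friction and masses are not known exactly. Their poses are not given: they have to be found in the camera images.
- collector: Grey sheet-steel dust collector fixed to the bench, 300 deep (x), 320 wide (y), 228 high. Origin: centre of its underside; its own -x is the front, z up. Front wall 112 high; above it the front slopes back and up at 30 degrees from level to the flat top. The green hatch lies on this slope, over the filter opening.
- hatch (a joint): Angle (rad) of the green hatch about its hinge along the collector's y at the top of the slope. 0 = fully shut, on its stop; grows as the free lower edge swings up, at most 1.45. A stiff hinge holds it wherever it is left; a push of about 1 to 5 N square to the face near the free edge swings it.
- hatch_hinge (a point): Middle of the hinge line, level with the hatch's outer face. Axes fixed to the hatch: x from free edge to hinge, y along the hinge, z square out of the outer face; shut, z leans 30 degrees from vertical to the collector's front. Hatch: folded steel pan 190 long (x -190 to 0), 236 wide, 10 deep; flat outside but for the stud and two ribs 1.5 high at y = +-70, x = -125 to -25.
- hatch_edge (a point): Middle of the hatch's free edge, on the outer face, 190 from the hinge; axes as hatch_hinge.
- stud_grip (a point): Centre of the stud's red T-grip, a bar 66 long (point x), 14 thick (y), 20 high, dark driver slot along its top; z = stud axis, square out of the hatch. The stud goes through the hatch on its middle line, 152 from the hinge, and stays in it. The bar's centre is 38 above the hatch's face with the stud out, 29 caught, 22 pushed right in; under the bar a boss of 26 diameter.
- stud_in (a joint): Depth (m) the stud is pressed into the hatch along its axis: 0 = sprung out, 0.016 = hard stop; spring 3 N at 0, 7 N at 0.009, 10 N at 0.016. Hatch shut and stud unturned, its cross pin goes down the slot of a keeper plate under the hatch; beyond 0.012 the pin is clear below the plate and can be turned. Caught in the notch it reads about 0.009.
- stud_turn (a joint): Turn of the stud (rad), clockwise seen from outside. 0 = unfastened: bar up and down the slope, pin in line with the slot (+-0.15). 1.57 = bar across the slope, towards two white marks, pin under the catch notch: let go within 0.15 of it, the spring lifts the pin 3 mm into the notch. Stops at -0.15 and 1.66; friction 0.02 N m. Sprung out it turns freely; under the plate it stays where left.
- spray_can: Bystander: plain grey-white spray can, 66 diameter x 190, standing loose on the bench beside the collector. Origin: centre of its underside.
- flap_disc: Bystander: brown flap disc, 115 diameter x 16, lying loose on the bench beside the collector. Origin: centre of its underside.
- drill_index: Bystander: black stepped block of drills, 70 x 150, about 100 high with the drills, loose on the bench some way to the collector's left (+y). Origin: centre of its underside.

How it is judged:
By the outcome, as a careful person would: the job done as asked, in the order asked, and still so for the second after the job is handed in, with the robot touching nothing.
It also fails if it takes over 48 s, if anything falls off the work surface, if the arm or the gripper's body presses on something with over 40 N, if the wrist force passes 120 N, or if a joint passes its speed limit or range.

## Working session

There is one attempt and no reset: what is moved stays moved. The work goes in short steps, Python scripts to look and compute and a shell command to move; the robot and the scene stay as the last step left them, time stands still between calls to the robot, and variables do not carry over. Pictures are saved under pics/ and viewed, and the job is handed in when it is done.

```bash
ls; mkdir -p pics; python3 - <<'E'
from cell import telemetry, read_camera
import cv2
print(telemetry.observe())
for n in ["side","top","wrist"]:
    c=read_camera(n); cv2.imwrite(f"pics/{n}0.png",c["image"][:,:,::-1])
    print(n,c["fovy"],c["cx"],c["cy"],c["R"],c["t"])
E
```

```text
pics
{'time': 0.0, 'qpos': array([ 1.03299695e+00,  3.42712259e-01,  1.52501594e+00, -8.57105538e-06,
        1.27537800e+00, -1.45959996e-01]), 'qvel': array([-0.00106063,  0.00065619,  0.00289906,  0.00044973, -0.00033684,
       -0.00014794]), 'joint_efforts': array([-1.45113434e-03, -4.31243384e+01, -2.44214219e+01,  7.14876596e-02,
        5.58739551e-02, -1.36021331e-04]), 'tool_pos': array([0.2002658 , 0.48490934, 0.25105073]), 'tool_rot': array([-3.14009401e+00, -2.12024136e-04,  2.74975561e+00]), 'contact_force': array([ 0.28223396, -0.78517674,  0.4498731 ]), 'torque': array([-0.0236391 , -0.07266326, -0.02793551]), 'opening': 0.09164795522734448}
side 53.379685188725304 256.7965007501838 188.4852502283646 [[ 0.75318523 -0.65767285  0.01335776]
 [-0.50621195 -0.59245654 -0.62669347]
 [ 0.42007317  0.46525442 -0.77915137]] [-0.36072933  0.45367846  0.79846528]
top 57.86226869980234 255.3058664008769 186.76010154440144 [[ 1.65714100e-02 -9.99854009e-01  4.16520672e-03]
 [-9.79240786e-01 -1.70711827e-02 -2.01980341e-01]
 [ 2.02021959e-01 -7.31641248e-04 -9.79380719e-01]] [0.10908995 0.62310714 1.1925039 ]
wrist 63.40439899477387 256.1809128875992 200.56595001066398 [[ 3.83673349e-01  9.23468641e-01 -6.56415925e-04]
 [ 8.93772605e-01 -3.71156544e-01  2.51820075e-01]
 [ 2.32304309e-01 -9.72033379e-02 -9.67773847e-01]] [-0.5243402  -0.03030497  0.38906688]
```

View pics/side0.png

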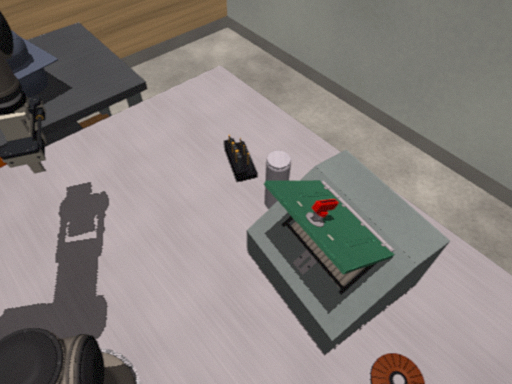

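View pics/top0.png

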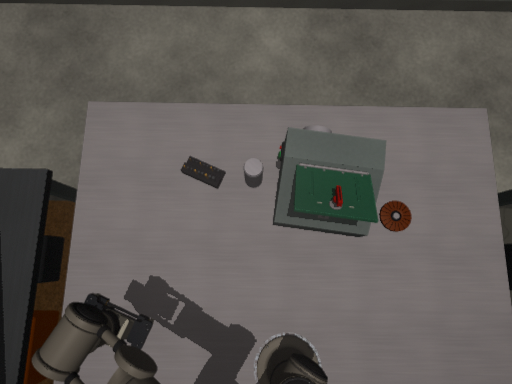

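View pics/wrist0.png

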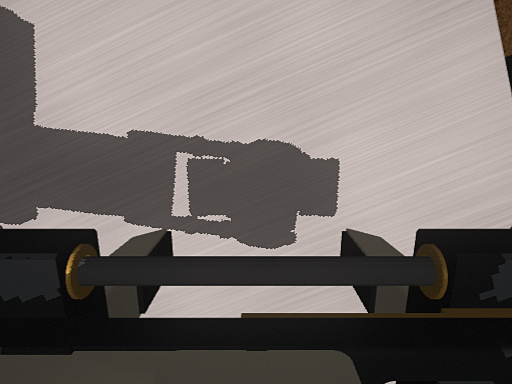

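The collector is at top px (~330,183) and side px (~345,250), with its hatch about half open and the red stud at top px (338,197) and side px (322,208). I'll zoom in to get accurate corners.

```bash
python3 - <<'E'
import cv2
s=cv2.imread("pics/side0.png")[140:360,230:460]; cv2.imwrite("pics/side0z.png",cv2.resize(s,None,fx=3.2,fy=2.7,interpolation=cv2.INTER_CUBIC)[:600,:])
t=cv2.imread("pics/top0.png")[120:245,265:395]; cv2.imwrite("pics/top0z.png",cv2.resize(t,None,fx=4.8,fy=4.8,interpolation=cv2.INTER_CUBIC))
E
```

```text
(no output)
```

View pics/side0z.png

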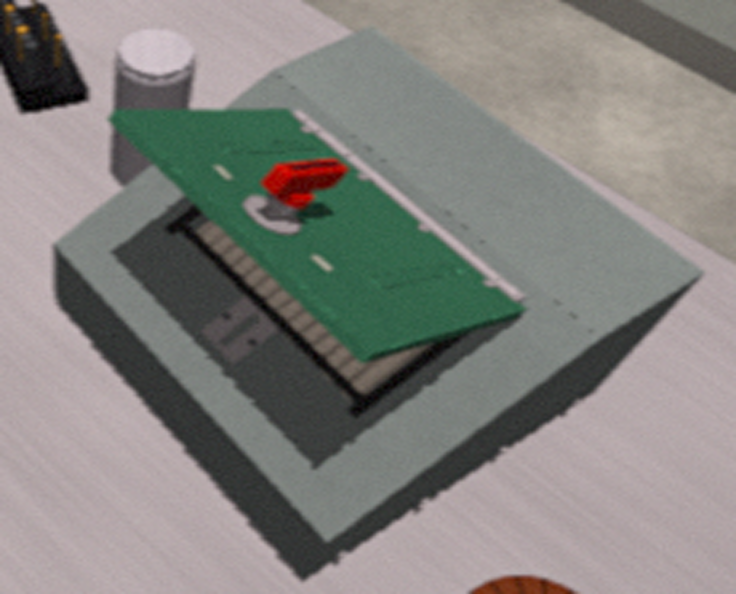

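View pics/top0z.png

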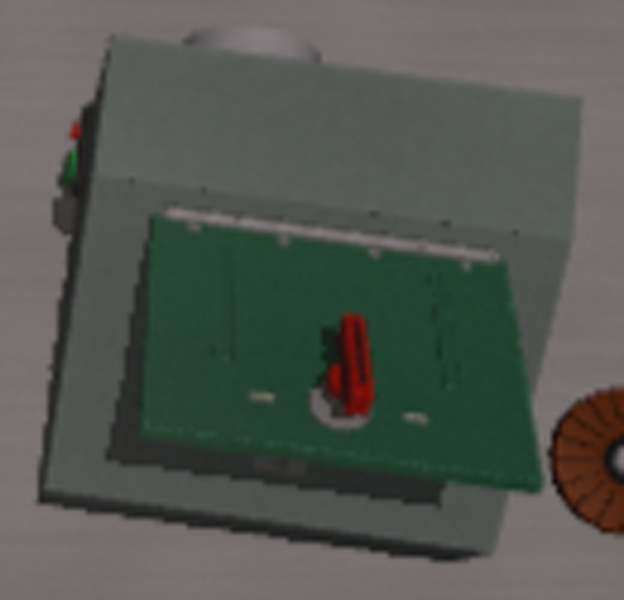

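```bash
cat > geo.py <<'E'
import numpy as np
C30,S30=np.cos(np.pi/6),np.sin(np.pi/6)
def proj(c,X):
    X=np.atleast_2d(X); f=192/np.tan(np.radians(c["fovy"])/2)
    p=X@np.array(c["R"]).T+np.array(c["t"])
    return np.c_[f*p[:,0]/p[:,2]+c["cx"], f*p[:,1]/p[:,2]+c["cy"]]
def Rz(a): return np.array([[np.cos(a),-np.sin(a),0],[np.sin(a),np.cos(a),0],[0,0,1]])
def coll(p,P): # p=(x,y,yaw)
    return np.atleast_2d(P)@Rz(p[2]).T+[p[0],p[1],0]
def hatch(p,P): # p=(x,y,yaw,theta,hx,hz): hatch-frame points -> world
    x,y,yaw,th,hx,hz=p
    a=np.pi/6-th   # slope angle of hatch x axis above level
    ex=np.array([np.cos(a),0,np.sin(a)]); ez=np.array([-np.sin(a),0,np.cos(a)]); ey=np.array([0,1,0])
    P=np.atleast_2d(P)
    L=np.array([hx,0,hz])+P[:,:1]*ex+P[:,1:2]*ey+P[:,2:]*ez
    return coll(p,L)
E
cat > fit.py <<'E'
from geo import *
from cell import read_camera
from scipy.optimize import least_squares
cs,ct=read_camera("side"),read_camera("top")
S=lambda u,v:(230+u/3.2,140+v/2.7); T=lambda u,v:(265+u/4.8,120+v/4.8)
cp=lambda x,y,z:('c',(x,y,z)); hp=lambda x,y,z=0:('h',(x,y,z))
obs=[(cs,S(57,243),cp(-.15,.16,.112)),(cs,S(327,541),cp(-.15,-.16,.112)),(cs,S(703,272),cp(.15,-.16,.228)),(cs,S(370,27),cp(.15,.16,.228)),
(cs,S(112,116),hp(-.19,.118)),(cs,S(365,360),hp(-.19,-.118)),(cs,S(295,108),hp(0,.118)),(cs,S(524,308),hp(0,-.118)),
(ct,T(110,38),cp(.15,.16,.228)),(ct,T(581,98),cp(.15,-.16,.228)),(ct,T(570,238),cp(.0491,-.16,.228)),(ct,T(100,180),cp(.0491,.16,.228)),
(ct,T(40,500),cp(-.15,.16,.112)),(ct,T(490,553),cp(-.15,-.16,.112)),
(ct,T(152,214),hp(0,.118)),(ct,T(503,262),hp(0,-.118)),(ct,T(143,435),hp(-.19,.118)),(ct,T(541,490),hp(-.19,-.118))]
def res(p):
    return np.concatenate([proj(c,(coll if m[0]=='c' else hatch)(p,m[1]))[0]-uv for c,uv,m in obs])
r=least_squares(res,[.6,-.15,0,.5,.03,.22],loss='soft_l1')
print(np.round(r.x,4)); print(np.round(res(r.x).reshape(-1,2),1).tolist())
p=r.x.copy(); np.save("fit.npy",p)
print("stud out open",hatch(p,[-.152,0,.038])); print("edge",hatch(p,[-.19,0,0]),"hinge",hatch(p,[0,0,0]))
p[3]=0
print("shut stud",hatch(p,[-.152,0,.038]),"edge",hatch(p,[-.19,0,0]))
E
python3 fit.py
```

```text
[ 0.6188 -0.1223 -0.1223  1.0681  0.03    0.2278]
[[-1.8, 0.4], [-0.4, 0.9], [0.4, 0.3], [-0.0, -0.7], [-1.1, -0.1], [0.3, 0.1], [-2.5, 0.2], [1.1, 0.5], [-0.3, -0.9], [0.0, -0.3], [0.3, 0.6], [-2.0, -0.9], [0.5, -2.0], [0.6, 0.1], [-0.5, -0.5], [0.6, -0.4], [-1.1, -0.4], [0.1, -0.2]]
stud out open [[ 0.53898739 -0.11251919  0.33902257]]
edge [[ 0.4871886  -0.10615336  0.32620219]] hinge [[ 0.64849719 -0.12597744  0.22778194]]
shut stud [[ 0.49898615 -0.10760322  0.1846909 ]] edge [[ 0.48518105 -0.10590664  0.13278194]]
```

```bash
python3 - <<'E'
from geo import *
p=np.load("fit.npy"); 
for th in np.linspace(1.07,0,9):
    p[3]=th; a=np.pi/6-th
    w=hatch(p,[-.165,-.06,0])[0]
    print(round(th,2),np.round(w,4),"tcp z",round(w[2]+.019*abs(np.tan(a))+.025,4))
E
```

```text
1.07 [ 0.5013 -0.1683  0.3135] tcp z 0.3501
0.94 [ 0.4912 -0.1671  0.294 ] tcp z 0.3273
0.8 [ 0.4837 -0.1662  0.2732] tcp z 0.3036
0.67 [ 0.4791 -0.1656  0.2516] tcp z 0.2794
0.54 [ 0.4774 -0.1654  0.2297] tcp z 0.2549
0.4 [ 0.4786 -0.1656  0.2076] tcp z 0.235
0.27 [ 0.4828 -0.1661  0.186 ] tcp z 0.216
0.13 [ 0.4897 -0.1669  0.1651] tcp z 0.1979
0.0 [ 0.4994 -0.1681  0.1453] tcp z 0.1813
```

```bash
python3 -m creep '[0,0,0,0.06,-0.18, 0,0.02,0,0.058,-0.18, 0,0.04,-0.02,0.04,-0.18, 0,0.022,-0.056,0,-0.18, 0,0.022,-0.056,0,-0.18, 0,0.022,-0.056,0,-0.18, 0,0.022,-0.056,0,-0.18, 0,0.022,-0.056,0,0, 0,0.022,-0.056,0,0, 0,0.022,-0.056,0,0, 0,0.022,-0.056,0,0, 0,0.022,-0.056,0,0]' 20
```

```text
time: 1.75
tool_pos: [0.461, -0.0541, 0.4128]
tool_rot: [-3.141, -0.004, 1.455]
contact_force: [1.8, 1.3, 0.2]
opening: 0.0003
```

```bash
python3 -m creep '[0,0.02,-0.055,0,0, 0,0.02,-0.055,0,0, 0,0,-0.004,-0.02,0, 0,0,0,0,0]'; python3 - <<'E'
from cell import read_camera
import cv2
for n in ["side","wrist"]:
    c=read_camera(n); cv2.imwrite(f"pics/{n}1.png",c["image"][:,:,::-1])
E
```

```text
time: 2.25
tool_pos: [0.5021, -0.1767, 0.3903]
tool_rot: [-3.139, -0.005, 1.448]
contact_force: [-0.3, -0.3, -0.1]
opening: 0.0009
```

View pics/side1.png

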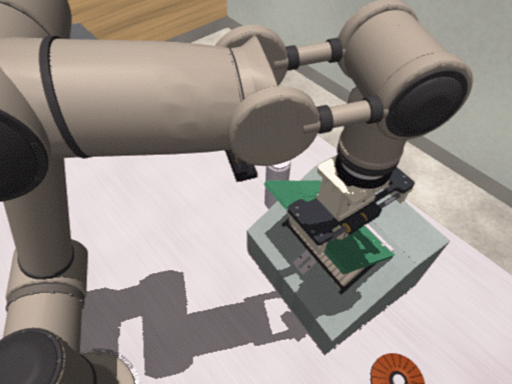

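View pics/wrist1.png

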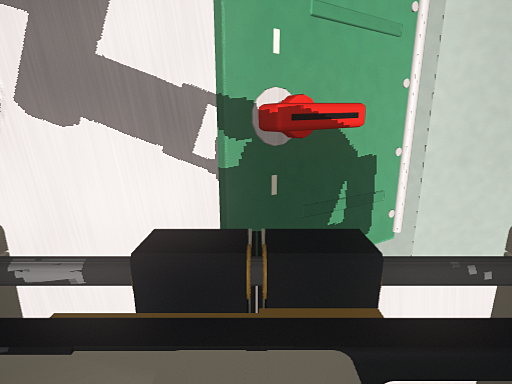

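```bash
python3 -m creep '[0,0,0.008,-0.02,0, 0,-0.002,0,-0.02,0, 0,-0.008,0,-0.02,0, 0,-0.007,0,-0.02,0, 0,-0.006,0,-0.02,0, 0,-0.004,0,-0.02,0]'; python3 - <<'E'
from cell import read_camera
import cv2
for n in ["side","wrist"]:
    c=read_camera(n); cv2.imwrite(f"pics/{n}2.png",c["image"][:,:,::-1])
E
```

```text
time: 3.1
tool_pos: [0.4776, -0.163, 0.2808]
tool_rot: [3.121, 0.004, 1.459]
contact_force: [0.3, -1.8, 1.7]
opening: 0.0002
```

View pics/wrist2.png

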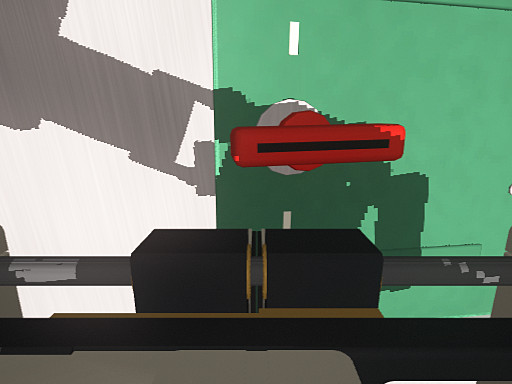

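The hatch is swinging down with the tips on it: the stud bar is now at wrist px (318,145) and well clear of the fingers. I'll continue along the arc.

```bash
python3 -m creep '[0,-0.001,0,-0.02,0, 0,0.001,0,-0.02,0, 0,0.003,0,-0.02,0, 0,0.006,0,-0.018,0, 0,0.008,0,-0.014,0]'; python3 -m creep '[0,0.004,0,-0.008,0, 0,0.003,0,-0.006,0]';
```

```text
time: 3.82
tool_pos: [0.4978, -0.1615, 0.1948]
tool_rot: [3.112, 0.008, 1.464]
contact_force: [-2.3, 0.8, 2.2]
opening: 0.0006
time: 4.08
tool_pos: [0.506, -0.1614, 0.181]
tool_rot: [3.112, 0.009, 1.465]
contact_force: [-2.7, -0.5, 1.5]
opening: 0.0006
```

```bash
python3 -m creep '[0,0.002,0,-0.004,0, 0,0.002,0,-0.004,0]'; python3 -m creep '[0,0.001,0,-0.004,0, 0,0.001,0,-0.004,0]'
```

```text
time: 4.32
tool_pos: [0.5091, -0.1617, 0.1756]
tool_rot: [3.113, 0.01, 1.465]
contact_force: [-26.7, 4.0, 48.6]
opening: 0.0003
time: 4.58
tool_pos: [0.509, -0.1617, 0.1758]
tool_rot: [3.113, 0.013, 1.466]
contact_force: [-16.8, 4.2, 32.6]
opening: 0.0007
```

```bash
python3 -m creep '[0,-0.01,0,0.03,0.18, 0,-0.02,0.02,0.06,0.18, 0,-0.03,0.02,0.04,0.18, 0.35,-0.05,0.02,0,0.18, 0.35,-0.05,0,0,0.18, 0.35,-0.04,0,0,0.18, 0.35,-0.02,0,0,0.18, 0.35,0,0,0,0.18, 0.35,0,0,0,0.12, 0.35,0,0,0,0]'; python3 - <<'E'
from cell import read_camera
import cv2
for n in ["side","wrist","top"]:
    c=read_camera(n); cv2.imwrite(f"pics/{n}3.png",c["image"][:,:,::-1])
E
```

```text
time: 5.82
tool_pos: [0.2872, -0.1001, 0.3102]
tool_rot: [3.109, 0.032, 3.075]
contact_force: [-0.4, 0.1, -0.4]
opening: 0.0322
```

View pics/wrist3.png

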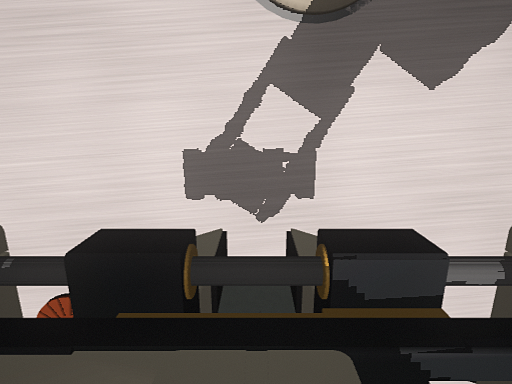

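View pics/side3.png

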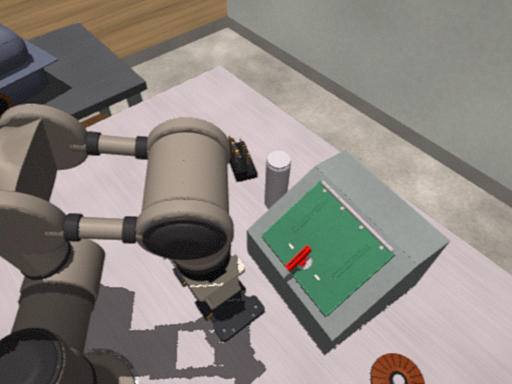

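View pics/top3.png

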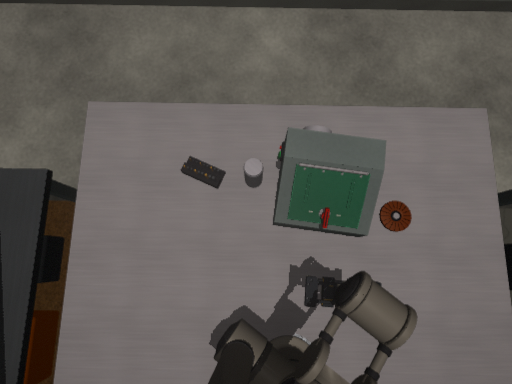

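Hatch looks flush (side px (320,245)), bystanders are unmoved. I'll refit using the shut view and locate the stud.

```bash
python3 - <<'E'
import cv2
s=cv2.imread("pics/side3.png")[175:325,250:400]; cv2.imwrite("pics/side3z.png",cv2.resize(s,None,fx=4,fy=4,interpolation=cv2.INTER_CUBIC))
t=cv2.imread("pics/top3.png")[155:240,270:380]; cv2.imwrite("pics/top3z.png",cv2.resize(t,None,fx=7,fy=7,interpolation=cv2.INTER_CUBIC))
E
```

```text
(no output)
```

View pics/side3z.png

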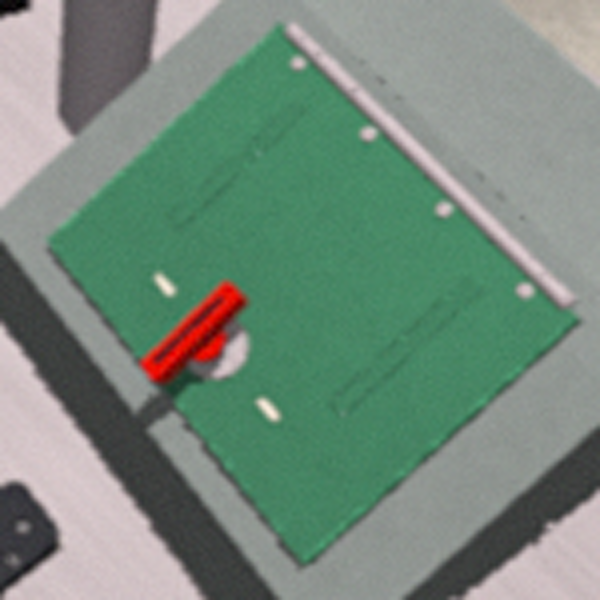

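View pics/top3z.png

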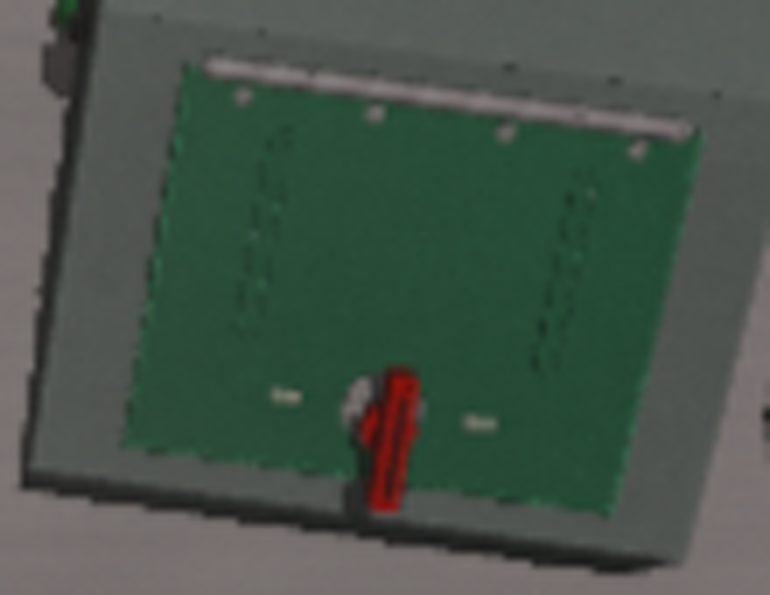

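```bash
cat > fit2.py <<'E'
from geo import *
from cell import read_camera
from scipy.optimize import least_squares
cs,ct=read_camera("side"),read_camera("top")
S=lambda u,v:(250+u/4,175+v/4); T=lambda u,v:(270+u/7,155+v/7)
obs=[(cs,S(48,243),(-.19,.118,0)),(cs,S(302,567),(-.19,-.118,0)),(cs,S(580,318),(0,-.118,0)),(cs,S(282,22),(0,.118,0)),
(ct,T(185,66),(0,.118,0)),(ct,T(701,132),(0,-.118,0)),(ct,T(611,516),(-.19,-.118,0)),(ct,T(122,445),(-.19,.118,0)),
(cs,S(193,328),(-.152,0,.048)),(ct,T(395,440),(-.152,0,.048))]
full=lambda q:np.array([q[0],q[1],q[2],0,.03,q[3]])
def res(q): return np.concatenate([proj(c,hatch(full(q),m))[0]-uv for c,uv,m in obs])
r=least_squares(res,[.62,-.12,-.12,.228],loss='soft_l1')
p=full(r.x); np.save("fit2.npy",p); print(p); print(np.round(res(r.x).reshape(-1,2),1).tolist())
# independent triangulation of slot centre
tri=least_squares(lambda X:np.r_[proj(cs,X)[0]-S(193,328),proj(ct,X)[0]-T(395,440)],[.5,-.1,.2])
print("tri slot",tri.x,tri.fun,"model",hatch(p,[-.152,0,.048]))
for d in (.038,.029,.022): print(d,hatch(p,[-.152,0,d]))
E
python3 fit2.py
```

```text
[ 0.6202603  -0.12301144 -0.12348624  0.          0.03        0.22589624]
[[-0.4, -0.5], [0.7, -0.3], [0.2, 0.4], [-0.2, 0.1], [-0.1, -0.6], [0.2, 0.1], [0.1, -0.6], [-0.2, -0.3], [-0.9, 0.8], [-0.2, 0.6]]
tri slot [ 0.49748549 -0.10793363  0.19317827] [-0.01235726  0.00293862  0.01045308 -0.01602901] model [[ 0.49558112 -0.10753654  0.19146546]]
0.038 [[ 0.50054305 -0.10815241  0.18280521]]
0.029 [[ 0.50500878 -0.10870668  0.17501098]]
0.022 [[ 0.50848213 -0.10913779  0.1689488 ]]
```

```bash
python3 -m creep '[0.35,0.055,-0.002,-0.01,-0.057, 0.35,0.055,-0.002,-0.01,0, 0.35,0.055,-0.002,-0.01,0, 0.35,0.045,-0.002,-0.01,0, 0.35,0.004,0,0,0]'; python3 - <<'E'
from cell import read_camera
import cv2
for n in ["wrist"]:
    c=read_camera(n); cv2.imwrite(f"pics/{n}4.png",c["image"][:,:,::-1])
E
```

```text
time: 6.7
tool_pos: [0.5083, -0.1079, 0.268]
tool_rot: [3.111, 0.033, 3.01]
contact_force: [-0.5, 0.7, -0.3]
opening: 0.0322
```

View pics/wrist4.png

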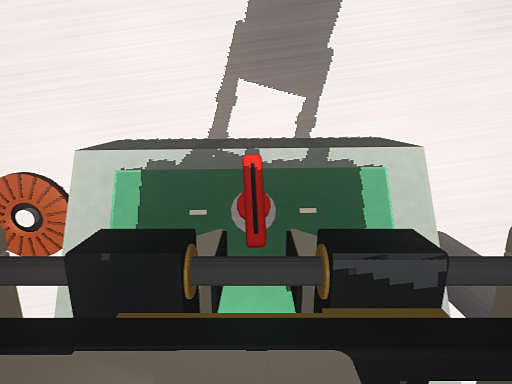

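```bash
python3 -m creep '[0.35,-0.004,0,-0.03,0.006, 0.35,-0.004,-0.001,-0.03,0, 0.35,0,0,-0.004,0]' 25; python3 -m creep '[0.0,0,0,0,0, 0,0,0,0,0, 0,0,0,0,0]' 25; python3 - <<'E'
from cell import read_camera
import cv2
for n in ["wrist","side"]:
    c=read_camera(n); cv2.imwrite(f"pics/{n}5.png",c["image"][:,:,::-1])
E
```

```text
time: 7.12
tool_pos: [0.4973, -0.1088, 0.2053]
tool_rot: [3.112, 0.035, 3.015]
contact_force: [-0.2, -0.3, 0.8]
opening: 0.0321
time: 7.5
tool_pos: [0.4977, -0.1074, 0.208]
tool_rot: [3.109, 0.038, 3.013]
contact_force: [2.1, 5.2, -8.0]
opening: 0.0138
```

View pics/wrist5.png

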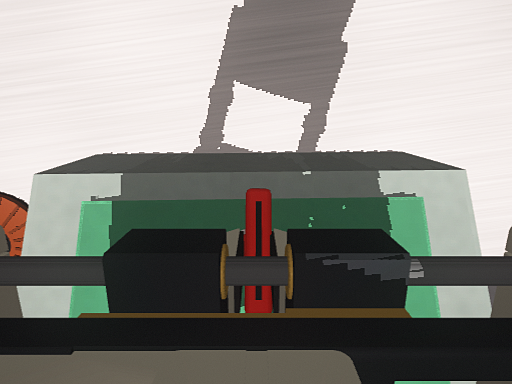

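```bash
python3 -m creep '[0,0.002,0,-0.0035,0, 0,0.002,0,-0.0035,0, 0,0.002,0,-0.0035,0]' 30;  python3 -m creep '[0,0.002,0,-0.0035,0]'; python3 -m creep '[0,0.002,0,-0.0035,0]'
```

```text
time: 7.98
tool_pos: [0.503, -0.1076, 0.1989]
tool_rot: [3.111, 0.038, 3.014]
contact_force: [-4.3, 0.8, 4.3]
opening: 0.0138
time: 8.1
tool_pos: [0.5048, -0.1078, 0.1957]
tool_rot: [3.111, 0.037, 3.014]
contact_force: [-6.1, 0.6, 5.5]
opening: 0.0137
time: 8.22
tool_pos: [0.5063, -0.1079, 0.1932]
tool_rot: [3.111, 0.036, 3.014]
contact_force: [-19.0, 3.7, 32.9]
opening: 0.0137
```

```bash
python3 -m creep '[0,0.001,0,-0.0017,-0.12, 0,0.001,0,-0.0017,-0.18, 0,0.001,0,-0.0017,-0.18]' 25; python3 - <<'E'
from cell import read_camera
import cv2
for n in ["wrist","side"]:
    c=read_camera(n); cv2.imwrite(f"pics/{n}6.png",c["image"][:,:,::-1])
E
```

```text
time: 8.6
tool_pos: [0.5073, -0.107, 0.1925]
tool_rot: [3.111, 0.034, 2.521]
contact_force: [-10.4, -0.7, 13.7]
opening: 0.0151
```

View pics/wrist6.png

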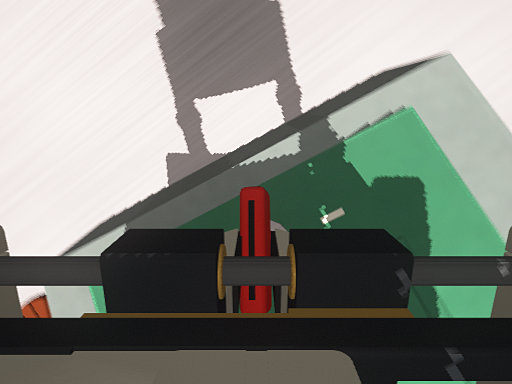

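The bar follows the jaws (wrist px (255,250), hatch behind it has rotated), opening 15 mm. I'll continue.

```bash
python3 -m creep '[0,0.001,0,-0.0017,-0.18, 0,0.001,0,-0.0017,-0.18, 0,0.001,0,-0.0017,-0.18]';  python3 -m creep '[0,0.001,0,-0.0017,-0.18, 0,0.001,0,-0.0017,-0.18]'; python3 - <<'E'
from cell import read_camera
import cv2
for n in ["wrist","side"]:
    c=read_camera(n); cv2.imwrite(f"pics/{n}7.png",c["image"][:,:,::-1])
E
```

```text
time: 9.07
tool_pos: [0.508, -0.1074, 0.1913]
tool_rot: [3.114, 0.034, 1.968]
contact_force: [-13.3, 0.7, 15.0]
opening: 0.0176
time: 9.32
tool_pos: [0.5081, -0.1075, 0.1908]
tool_rot: [3.116, 0.035, 1.597]
contact_force: [-13.4, 1.8, 16.2]
opening: 0.0186
```

View pics/wrist7.png

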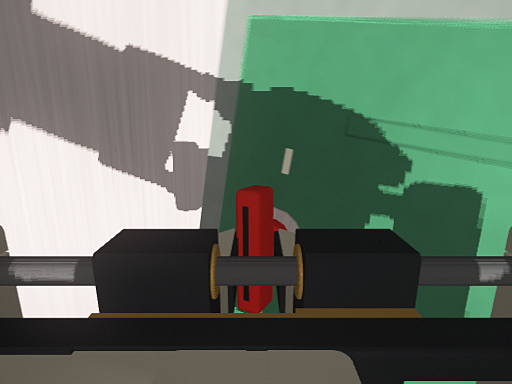

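```bash
python3 -m creep '[0,0.001,0,-0.0017,-0.15, 0,0.001,0,-0.0017,0]'; python3 - <<'E'
from cell import read_camera
import cv2
for n in ["wrist","side","top"]:
    c=read_camera(n); cv2.imwrite(f"pics/{n}8.png",c["image"][:,:,::-1])
s=cv2.imread("pics/side8.png")[155:325,240:440]; cv2.imwrite("pics/side8z.png",cv2.resize(s,None,fx=3.5,fy=3.5,interpolation=cv2.INTER_CUBIC))
E
```

```text
time: 9.68
tool_pos: [0.5081, -0.1075, 0.1906]
tool_rot: [3.118, 0.036, 1.444]
contact_force: [-15.1, 2.4, 18.2]
opening: 0.0191
```

View pics/wrist8.png

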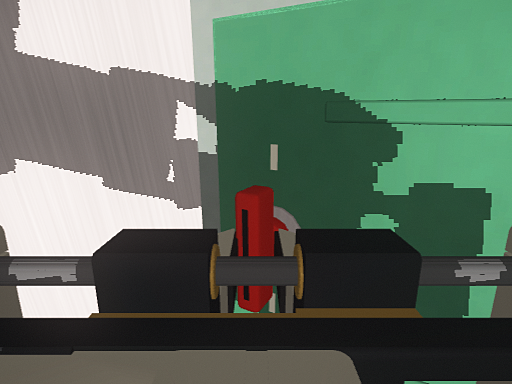

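View pics/side8z.png

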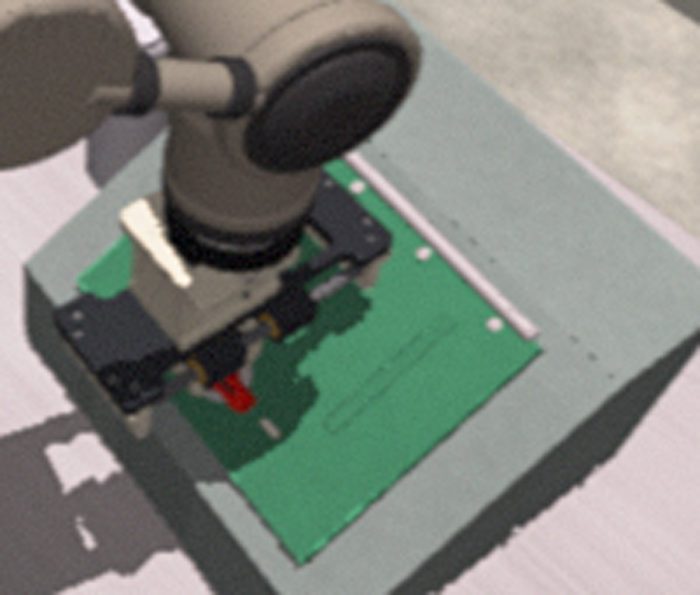

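```bash
python3 - <<'E'
from geo import *
from cell import read_camera
import cv2
p=np.load("fit2.npy"); c=read_camera("wrist")
s=c["image"][180:320,200:320,::-1]; cv2.imwrite("pics/w8z.png",cv2.resize(s,None,fx=4,fy=4,interpolation=cv2.INTER_CUBIC))
f=192/np.tan(np.radians(c["fovy"])/2);R=np.array(c["R"]);t=np.array(c["t"])
O=hatch(p,[0,0,0])[0]; E=[hatch(p,e)[0]-O for e in np.eye(3)]
for d in (.032,.035):
  q=[]
  for uv in [(245,212),(244,297)]:
    ray=R.T@np.array([(uv[0]-c["cx"])/f,(uv[1]-c["cy"])/f,1]); o=-R.T@t
    k=((O+d*E[2]-o)@E[2])/(ray@E[2]); w=o+k*ray-O; q.append([w@e for e in E])
  q=np.array(q); dd=q[1]-q[0]; print(q.round(4).tolist(), np.arctan2(dd[1],dd[0]), np.linalg.norm(dd))
for y in (.05,-.05): print(proj(c,hatch(p,[-.152,y,0])))
E
```

```text
[[-0.153, 0.025, 0.032], [-0.1544, -0.023, 0.032]] -1.5988534704159276 0.04808945722687944
[[-0.1513, 0.0262, 0.035], [-0.1526, -0.0207, 0.035]] -1.598853470415928 0.046920064813240375
[[275.72678792 152.75989544]]
[[273.36314629 309.0230937 ]]
```

View pics/w8z.png

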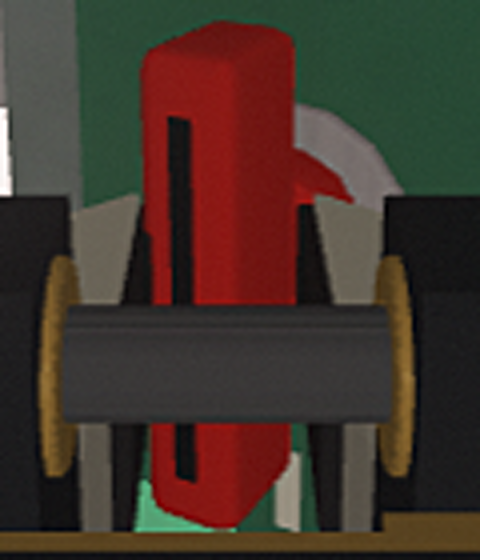

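Bar reads about 1.57 rad (slot parallel to hinge, in line with the marks). Releasing gently.

```bash
python3 -m creep '[0.3,0,0,0,0, 0.3,0,0,0,0]'; python3 -m creep '[0.32,-0.002,0,0.003,0, 0.36,-0.001,0,0.008,0]'; python3 - <<'E'
from cell import read_camera
import cv2
c=read_camera("wrist"); cv2.imwrite("pics/wrist9.png",c["image"][:,:,::-1])
E
```

```text
time: 10.12
tool_pos: [0.5046, -0.1071, 0.1913]
tool_rot: [3.126, 0.035, 1.446]
contact_force: [-7.3, 1.6, 4.6]
opening: 0.0275
time: 10.38
tool_pos: [0.5006, -0.1069, 0.2022]
tool_rot: [3.128, 0.035, 1.446]
contact_force: [0.4, -0.2, -0.6]
opening: 0.0324
```

View pics/wrist9.png

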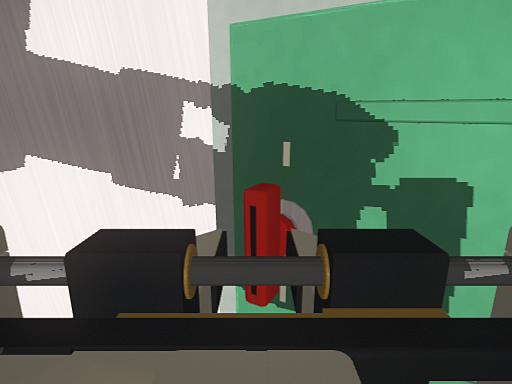

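Jaws are clear of the bar (wrist px (262,245)), with no force. Lifting straight up and backing away for a check.

```bash
python3 -m creep '[0.36,0,0,0.02,0, 0.36,0,0,0.04,0, 0.36,-0.01,0,0.05,0, 0.36,-0.05,0,0.02,0, 0.36,-0.055,0,0,0, 0.36,-0.055,0,0,0, 0.36,-0.04,0,0,0, 0.36,0,0,0,0]'; python3 - <<'E'
from cell import read_camera
import cv2
for n in ["wrist","side","top"]:
    c=read_camera(n); cv2.imwrite(f"pics/{n}10.png",c["image"][:,:,::-1])
s=cv2.imread("pics/side10.png")[175:325,250:400]; cv2.imwrite("pics/side10z.png",cv2.resize(s,None,fx=4,fy=4,interpolation=cv2.INTER_CUBIC))
t=cv2.imread("pics/top10.png")[155:240,270:380]; cv2.imwrite("pics/top10z.png",cv2.resize(t,None,fx=7,fy=7,interpolation=cv2.INTER_CUBIC))
E
```

```text
time: 11.42
tool_pos: [0.2929, -0.1091, 0.3389]
tool_rot: [3.105, 0.041, 1.446]
contact_force: [0.9, 0.0, 0.2]
opening: 0.0333
```

View pics/side10z.png

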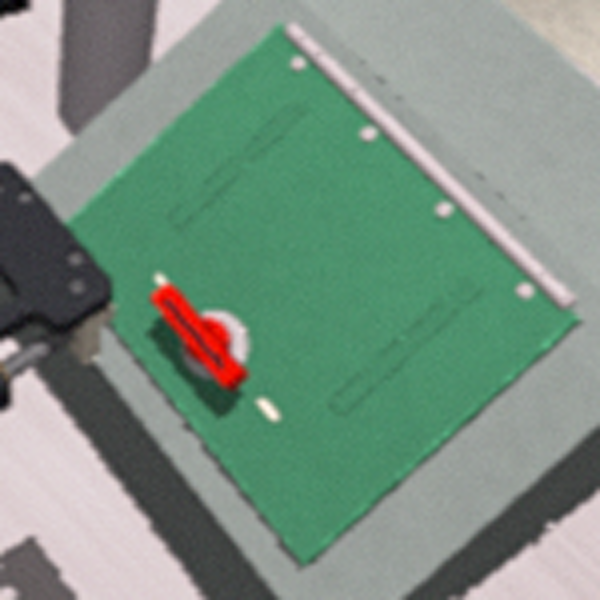

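View pics/top10.png

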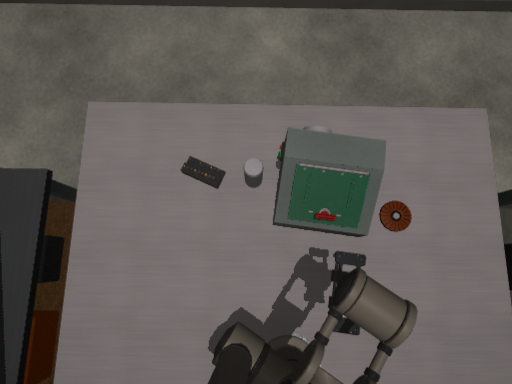

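View pics/wrist10.png

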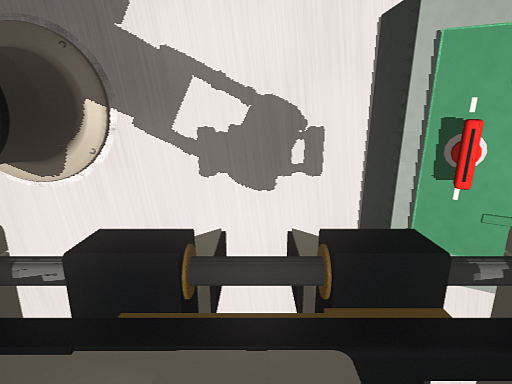

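View pics/top10z.png

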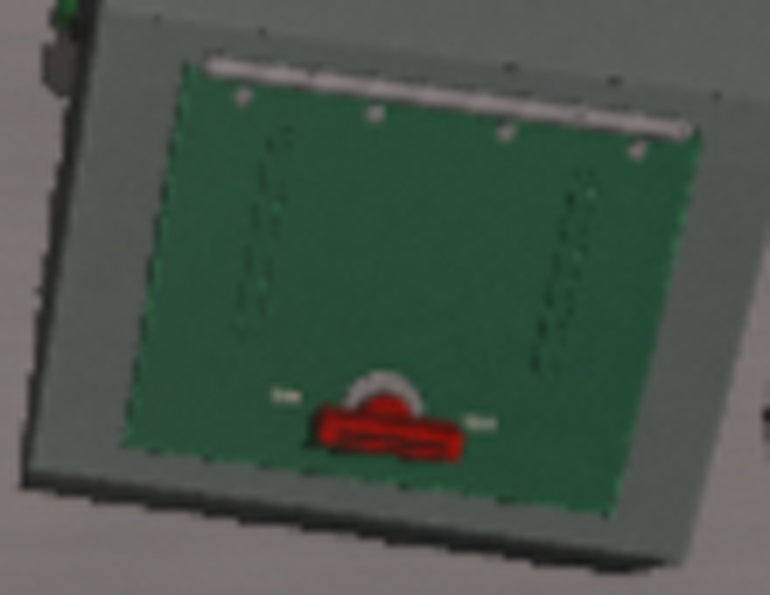

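```bash
python3 - <<'E'
import cv2
w=cv2.imread("pics/wrist10.png")[80:220,412:512]; cv2.imwrite("pics/w10z.png",cv2.resize(w,None,fx=4,fy=4,interpolation=cv2.INTER_CUBIC))
s=cv2.imread("pics/side10.png")[235:285,275:330]; cv2.imwrite("pics/s10zz.png",cv2.resize(s,None,fx=10,fy=10,interpolation=cv2.INTER_CUBIC))
E
```

```text
(no output)
```

View pics/w10z.png

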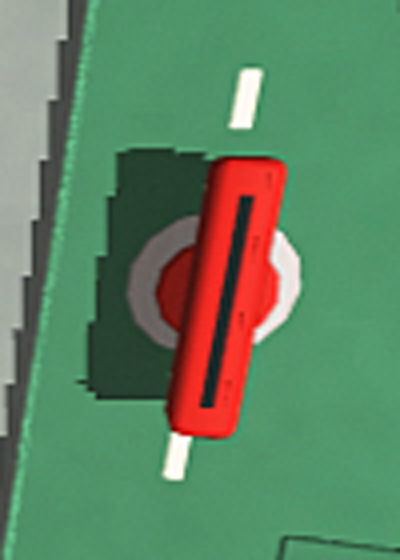

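View pics/s10zz.png

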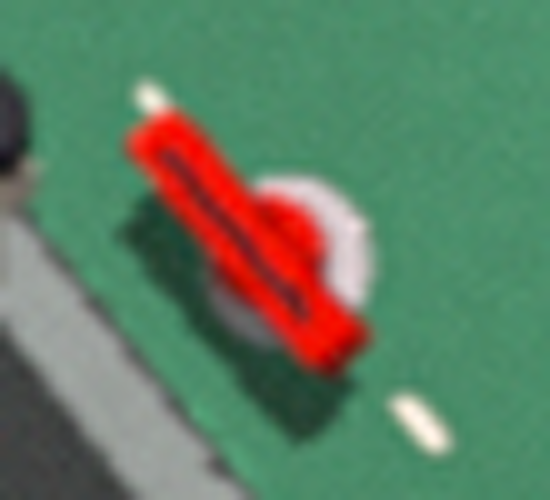

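```bash
python3 - <<'E'
from geo import *
from cell import read_camera
from scipy.optimize import least_squares
p=np.load("fit2.npy"); cs,cw=read_camera("side"),read_camera("wrist")
W=lambda u,v:np.array((412+u/4-.4,80+v/4-.4)); S=lambda u,v:np.array((275+u/10-.5,235+v/10-.5))
V={'w':(cw,[W(247,197),W(206,407)],W(215,283)),'s':(cs,[S(165,150),S(303,312)],S(292,260))}
def slot(phi,d,L):  # + end first (y+), clockwise turn
    u=np.array([np.cos(phi),-np.sin(phi)])
    return np.array([[-.152-L*u[0],-L*u[1],d+.010],[-.152+L*u[0],L*u[1],d+.010]])
for keys in ('w','s','ws'):
  for off in (0,1):
    def res(q):
        r=[]
        for i,k in enumerate(keys):
            c,e,dc=V[k]; o=(dc-proj(c,hatch(p,[-.152,0,.001]))[0])*off
            r.append((proj(c,hatch(p,slot(*q)))+o-np.array(e)).ravel())
        return np.concatenate(r)
    r=least_squares(res,[1.57,.03,.026],x_scale=[1,.01,.01]); print(keys,off,r.x.round(4),r.fun.round(1))
E
```

```text
w 0 [1.573  0.0244 0.0251] [-1.8  1.3 -2.   1.5]
w 1 [1.5686 0.0272 0.0249] [ 0.8 -0.6  0.8 -0.6]
s 0 [1.5559 0.0368 0.0233] [-0.2  0.4 -0.2  0.4]
s 1 [1.557  0.0325 0.0234] [ 0.1 -0.2  0.1 -0.2]
ws 0 [1.5713 0.0302 0.0246] [-1.2  2.4 -1.3  2.1  0.5  0.5  0.9  1.4]
ws 1 [1.5676 0.0298 0.0245] [ 1.  -0.   1.2 -0.4  0.3 -0.4  0.7  0.5]
```

```bash
python3 - <<'E'
from cell import workorder, telemetry
print(workorder.hand_in()); print(telemetry.observe()["time"])
E
```

```text
the job is handed in; nothing more can be done
None
the job is handed in; nothing more can be done
```

I swung the hatch shut, pressed the stud in and turned it clockwise. It reads as caught, and I handed the job in at about 11.5 s.

- **Hatch:** I pushed it down with the closed fingertips until it met its stop, peaking at about 55 N through the fingers and wrist. In the last pictures its corners sit where they did right after shutting.
- **Stud:** I gripped the bar, pressed it about 17 mm until the force rose sharply (about 38 N), turned it a quarter turn and let go. The final fit gave a turn of about 1.57 rad. The bar's height came out at 29.8 mm above the face, against 29 mm for caught.
- **Disagreement:** taken alone, the side and wrist views put that height anywhere from 24 to 37 mm. So the catch rests on the combined fit, plus the fact that the stud turned freely only once it was pressed in.
- **Small flaws:** the tool moved up about 3 mm when the jaws closed on the bar, and drifted about 2° off vertical during the moves. Neither had any visible effect.
- **Other things on the bench:** the spray can, flap disc and drill index look unmoved in the top view. The arm was clear of everything, with about 1 N at the wrist.

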